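# Size a loose cell piston in the stepped bore gauge

## Robot

A 6-joint arm with a two-finger parallel gripper is mounted at the origin on a cart in front of the work surface, level with it; the furniture and walls round the work are solid. World frame = base frame: x ahead of the robot, y to its left, z up, the work surface at z = 0. Lengths are in m, angles in rad, forces in N, time in s.
With the tool pointing down it reaches from about 0.4 to 0.925 m from the base axis. Payload 12.5 kg.
Tool frame: the origin (TCP) lies at the centre of the arm's flange, where the gripper is bolted on; the fingertips stand 190 mm ahead of it and the grasp point (between the pads) lies 171 mm ahead of it; x points along the fingers, z is the direction in which the jaws open and shut, and the axes are right-handed (so a half turn about x gives the same grasp; the last joint's range is limited). The gripper opens to 95 mm and grips with 3 to 60 N. Pads are 20 mm wide; open, the fingers measure 119 mm over their backs; the gripper's body (75 mm by 180 mm) begins 59 mm behind the grasp point.
Start: joints at [1.098, 0.491, 1.559, -0, 1.092, -0.106], TCP at [0.224, 0.583, 0.405] pointing down, gripper open.
Joint ranges: [-3.1, 3.1], [-0.84, 2.19], [0.05, 2.79], [-1.13, 4.28], [0.06, 2.93], [-2.69, 2.69]. Speed limits (rad/s): [2.22, 2.22, 2.79, 3.14, 3.14, 3.14].

## Interface

Orientations are given as a unit quaternion [x, y, z, w].
In Python, from station import arm, eyes gives the robot as it stands. The module is installed in compiled form; this text tells all that it offers.
- The arm moves only by the tool carry_out, never from a script. Its argument "steps" is a list of rows, each an object with "hand": the finger opening in mm, from 0 to 95.1; "travel": the shift along the tool's x, y, z in mm, a list of three; "yaw": the turn about the tool's x in rad. A call has 1 to 12 rows; each row shifts and turns the commanded pose from where the row before left it, along the tool's axes as they then stand; what a row does not reach is not made up. A row lasts 1/12 s, in which the tool goes at most 41.7 mm and 7.16 degrees, less where a joint would pass 70% of its speed; a pose out of reach is approached as far as the arm can. A call with a gripper value outside its range is refused whole. The fingers move at their own pace and stop on an object; the grip force is fixed at half the most. Time passes only in rows, so rows that do not move let the fingers close. It gives the time, the measured TCP pose, the force and the opening at its end, in the units of the state.
- arm.observe(): the state, without advancing time (a new reading comes with each control period).
- eyes.get_image(name): name is "scene" or "top"; returns the picture (480x640x3 uint8, red, green, blue); there is no depth.
- eyes.camera_info(name): a dict with "K" (3x3 intrinsics, pixels), "rvec" (rotation vector, rad) and "tvec" (3), from world to camera coordinates, as OpenCV has them. Camera axes: x right, y down, z forward; pixel columns grow to the right and rows downward; lengths in m; the calibration is good to about 2 mm. A picture is of the moment at which its call begins. camera_info takes no time and is no camera call.
- arm.hand_in(): hands the job in, once; it reports no verdict.
The state is a dict: "time": time; "joint_positions": joint angles; "joint_vel": joint speeds; "tau": joint torques, N m; "ee_pos": TCP position; "eef_rot": TCP orientation; "force": force on the tool from outside, world axes, zero at the start; "wrist_torque": the same for the moment, N m; "width": opening from 0.0 (shut) to 1.0 (fully open).
Only numpy, scipy, OpenCV 4.12 (cv2) and the standard library are available. Lean on these libraries where they do the work, as an engineer would, in place of code of your own. Each camera call takes 0.05 s, during which the arm holds its last target. There are 200 camera calls.

## Task

The steel piston standing alone on the black mat is of unknown size: pick it up (its stem is the handle) and try it upright on the aluminium stepped gauge, starting at the smallest bore (the lowest step) and going up one step at a time, each time feeling with a light push (a few newtons, never over 25) whether it enters. In the first bore that takes it, seat it fully on the bore's floor, let go and draw the gripper well clear above it. Leave the other two pistons standing in their tray and do not disturb the white plastic beaker.

Things in the scene. Friction and masses are not known exactly. Their poses are not given: they have to be found in the camera images.
- piston_a: steel piston, ~80 g: disc 10 mm thick, chamfered below, of 24, 28 or 32 mm diameter (one piston of each; which is which is not told), with a central round stem 12 mm in diameter up to 60 mm above the underside. Origin: centre of the underside; z along the stem. One of the three stands alone on the black mat, underside 3 mm above the bench: gauge that one. The other two stand in the tray.
- piston_b: steel piston, ~80 g: disc 10 mm thick, chamfered below, of 24, 28 or 32 mm diameter (one piston of each; which is which is not told), with a central round stem 12 mm in diameter up to 60 mm above the underside. Origin: centre of the underside; z along the stem. One of the three stands alone on the black mat, underside 3 mm above the bench: gauge that one. The other two stand in the tray.
- piston_c: steel piston, ~80 g: disc 10 mm thick, chamfered below, of 24, 28 or 32 mm diameter (one piston of each; which is which is not told), with a central round stem 12 mm in diameter up to 60 mm above the underside. Origin: centre of the underside; z along the stem. One of the three stands alone on the black mat, underside 3 mm above the bench: gauge that one. The other two stand in the tray.
- gauge: fixed aluminium stepped gauge on a dark base, 208 mm long (y) x 72 mm; origin under its centre at bench height. Four steps at 48 mm pitch towards +y, tops 22, 26, 30, 34 mm high, bores of 21, 25, 29, 33 mm diameter, 14 mm deep; 1 to 4 dots on the front mark them. A piston enters the first bore larger than its disc with 1 mm play in diameter and rests on smaller ones.
- step1 (a point): centre of the mouth of the bore in step 1 of the gauge, on that step's top face 22 mm above the bench; bore diameter 21 mm, 14 mm deep, flat floor, mouth chamfered 1 mm; z up. A disc seated here rests with its underside 14 mm below this point.
- step2 (a point): centre of the mouth of the bore in step 2 of the gauge, on that step's top face 26 mm above the bench; bore diameter 25 mm, 14 mm deep, flat floor, mouth chamfered 1 mm; z up. A disc seated here rests with its underside 14 mm below this point.
- step3 (a point): centre of the mouth of the bore in step 3 of the gauge, on that step's top face 30 mm above the bench; bore diameter 29 mm, 14 mm deep, flat floor, mouth chamfered 1 mm; z up. A disc seated here rests with its underside 14 mm below this point.
- step4 (a point): centre of the mouth of the bore in step 4 of the gauge, on that step's top face 34 mm above the bench; bore diameter 33 mm, 14 mm deep, flat floor, mouth chamfered 1 mm; z up. A disc seated here rests with its underside 14 mm below this point.
- mat: black rubber mat 80 x 80 x 3 mm, fixed; origin under its centre; the piston to gauge stands on it
- tray: white shallow open tray 75 x 125 x 12 mm, floor 3 mm thick, long along its y, fixed; origin under its centre; the two other pistons stand in it
- beaker_pe: small white plastic beaker 48 x 51 x 47 mm, loose, a bystander; origin under its centre
Mind the look-alikes: they are no part of the job. Leave any blue or red look-alike of the piston_b alone.

How it is judged:
By the outcome, as a careful person would: the job done as asked, in the order asked, and still so for the second after the job is handed in, with the robot touching nothing.
It also fails if it takes over 72 s, if anything falls off the work surface, if the arm or the gripper's body presses on something with over 40 N, if the wrist force passes 120 N, or if a joint passes its speed limit or range.

## Working session

There is one attempt and no reset: what is moved stays moved. The work goes in short steps, Python scripts to look and compute and a tool call to move; the robot and the scene stay as the last step left them, time stands still between calls to the robot, and variables do not carry over. Pictures are saved under pics/ and viewed, about 8 in all and at most 12, crops included, and the job is handed in when it is done.

Besides the shell and the picture viewer there is one more tool, called after "Request:" as name(argument=value, ...) on one line, values as JSON. carry_out: Moves the arm, as the interface text tells. Its arguments: {"type":"object","properties":{"steps":{"type":"array","items":{"type":"object","properties":{"hand":{"type":"number"},"travel":{"type":"array","items":{"type":"number"}},"yaw":{"type":"number"}}}}},"required":["steps"]}

```bash
mkdir -p pics
cat > h.py <<'E'
import numpy as np, cv2
from station import arm, eyes
def ray(name,u,v,z):
    c=eyes.camera_info(name);R=cv2.Rodrigues(np.array(c['rvec'],float))[0];t=np.array(c['tvec'],float).ravel()
    o=-R.T@t;d=R.T@np.linalg.inv(np.array(c['K']))@np.array([u,v,1.])
    return o+d*(z-o[2])/d[2]
def proj(name,p):
    c=eyes.camera_info(name)
    return cv2.projectPoints(np.array(p,float).reshape(-1,3),np.array(c['rvec'],float),np.array(c['tvec'],float),np.array(c['K'],float),None)[0].reshape(-1,2)
def snap(name,f,crop=None,k=1):
    im=eyes.get_image(name)[:,:,::-1].copy(); cv2.imwrite('pics/raw_'+f,im)
    if crop: u0,v0,u1,v1=crop; im=cv2.resize(im[v0:v1,u0:u1],None,fx=k,fy=k,interpolation=cv2.INTER_CUBIC)
    cv2.imwrite('pics/'+f,im)
E
python3 - <<'E'
from h import *
print(arm.observe())
snap('top','t0.png');snap('scene','s0.png')
for n in('top','scene'):
    c=eyes.camera_info(n);R=cv2.Rodrigues(np.array(c['rvec'],float))[0];print(n,c['K'],-R.T@np.array(c['tvec']).ravel())
E
```

```text
{'time': 0.0, 'joint_positions': array([ 1.09843307e+00,  4.91552058e-01,  1.55946409e+00, -1.78745146e-05,
        1.09170307e+00, -1.05621493e-01]), 'joint_vel': array([-1.07154574e-03,  9.10597954e-04, -1.18258855e-03, -9.58346790e-05,
       -1.63578927e-03, -2.12706752e-03]), 'tau': array([ 1.43709497e-05, -6.12646794e+01, -2.58168536e+01,  6.93400414e-02,
        4.82434581e-02, -7.61114802e-05]), 'ee_pos': array([0.22408436, 0.58340542, 0.40416125]), 'eef_rot': array([-0.40064179,  0.5831356 ,  0.40025253,  0.5824405 ]), 'force': array([-0.66321962, -0.21236582, -0.74245282]), 'wrist_torque': array([0.02328107, 0.0147665 , 0.05736575]), 'width': 1.0016879024177607}
top [[502.11176423   0.         322.16467935]
 [  0.         502.11176423 242.58986948]
 [  0.           0.           1.        ]] [0.49438355 0.0884515  1.0324807 ]
scene [[527.2782026    0.         312.53345352]
 [  0.         527.2782026  235.06664102]
 [  0.           0.           1.        ]] [-0.15027552 -0.36815334  0.48212828]
```

View pics/t0.png

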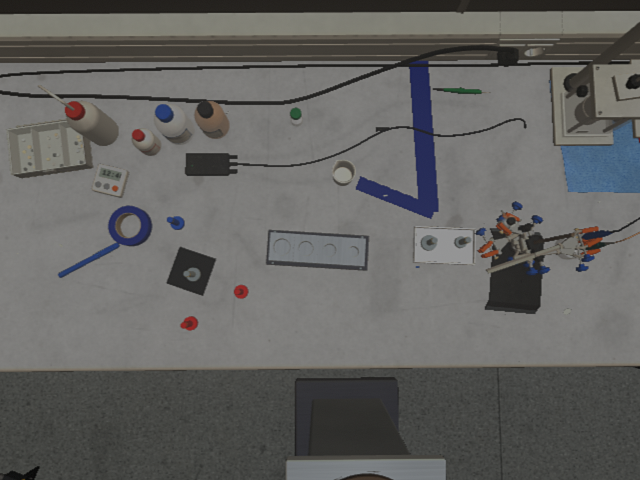

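View pics/s0.png

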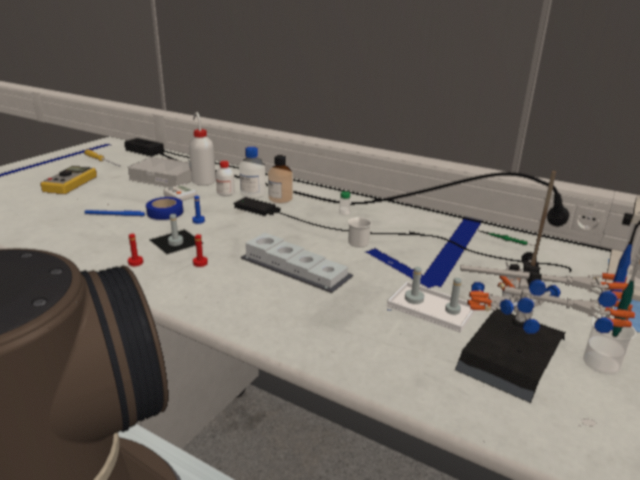

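The top view shows the piston on the mat near (192,273), the gauge around (318,250) with the smallest bore to the right (~355,252), the tray at (444,245), and the beaker at (343,172). Red and blue look-alikes stand at (190,323), (241,291) and (176,222). Next I'll enlarge the mat and gauge.

Run:
```python
import cv2,numpy as np
im=cv2.imread('pics/raw_t0.png')
a=cv2.resize(im[225:275,258:378],None,fx=6.5,fy=6.5,interpolation=cv2.INTER_CUBIC)
b=cv2.resize(im[240:302,158:222],None,fx=8,fy=8,interpolation=cv2.INTER_CUBIC)
s=cv2.imread('pics/raw_s0.png')
cv2.imwrite('pics/g.png',a);cv2.imwrite('pics/m.png',b)
```

```text
(no output)
```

View pics/g.png

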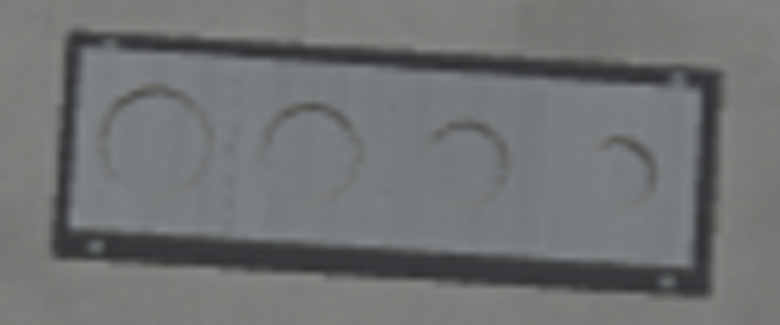

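View pics/m.png

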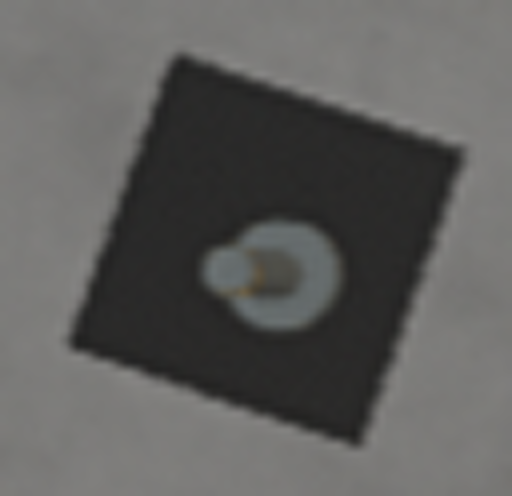

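The crops show bore centres at about (622,171), (469,162), (312,151) and (156,142) in the gauge crop, dark-base corners at (70,32), (720,72), (708,295) and (55,257), and the disc centre at (286,275), about 28 mm across. I'll fit poses to these.

Run:
```python
from h import *
from scipy.optimize import least_squares
f=lambda p,o,k:[(p[0]+.5)/k-.5+o[0],(p[1]+.5)/k-.5+o[1]]
B=[f(p,(258,225),6.5) for p in [(622,171),(469,162),(312,151),(156,142)]]
C=[f(p,(258,225),6.5) for p in [(70,32),(720,72),(708,295),(55,257)]]
zb=[.022,.026,.030,.034]
def pts(x):
    c,s=np.cos(x[2]),np.sin(x[2]);R=np.array([[c,-s],[s,c]])
    L=[[0,(-72+48*i)/1000] for i in range(4)]+[[.036,.104],[.036,-.104],[-.036,-.104],[-.036,.104]]
    P=(R@np.array(L).T).T+x[:2]
    return np.c_[P,zb+[.004]*4]
res=lambda x:(proj('top',pts(x))-np.array(B+C)).ravel()
r=least_squares(res,[.48,.09,0]);print('gauge',r.x);print(res(r.x).reshape(-1,2).round(2));print('steps',pts(r.x)[:4].round(4).tolist())
for p,z in zip(B,zb): print(ray('top',*p,z).round(4))
d=ray('top',*f((286,275),(158,240),8),.013);t=ray('top',*f((230,271),(158,240),8),.063);print('piston disc',d,'stem top',t)
print('scene proj', proj('scene',[[d[0],d[1],.003],[d[0],d[1],.063]]+pts(r.x)[:4].tolist()).round(1).tolist())
from scipy.spatial.transform import Rotation as Ro
o=arm.observe();print(Ro.from_quat(o['eef_rot']).as_matrix().round(3))
```

```text
gauge [ 0.56917509  0.09175658 -0.06760656]
[[-0.17  0.22]
 [-0.34  0.05]
 [-0.08  0.18]
 [-0.17 -0.01]
 [-0.2  -0.25]
 [ 0.61 -0.43]
 [ 0.67  0.19]
 [-0.29  0.03]]
steps [[0.5643, 0.0199, 0.022], [0.5676, 0.0678, 0.026], [0.5708, 0.1157, 0.03], [0.574, 0.1636, 0.034]]
[0.5647 0.0196 0.022 ]
[0.5676 0.0671 0.026 ]
[0.5712 0.1155 0.03  ]
[0.574  0.1632 0.034 ]
piston disc [0.52129879 0.34350521 0.013     ] stem top [0.52105516 0.34446495 0.063     ]
scene proj [[176.7, 242.3], [173.8, 214.8], [328.4, 268.3], [306.3, 258.6], [285.2, 249.3], [265.1, 240.4]]
[[-0.    -0.933  0.359]
 [-0.001  0.359  0.933]
 [-1.     0.    -0.001]]
```

Request:
carry_out(steps=[{"hand":95,"travel":[8,-30,-10]},{"hand":95,"travel":[8,-30,-10]},{"hand":95,"travel":[8,-30,-10]},{"hand":95,"travel":[8,-30,-10]},{"hand":95,"travel":[8,-30,-10]},{"hand":95,"travel":[8,-30,-10]},{"hand":60,"travel":[8,-30,-10]},{"hand":60,"travel":[8,-30,-10]},{"hand":60,"travel":[8,-30,-10]},{"hand":60,"travel":[8,-30,-10]},{"hand":60,"travel":[8,-30,-9]},{"hand":60,"travel":[8,-30,-9]}])

```text
schema error: expected keys hand, travel, yaw
```

Request:
carry_out(steps=[{"hand":95,"travel":[8,-30,-10],"yaw":0},{"hand":95,"travel":[8,-30,-10],"yaw":0},{"hand":95,"travel":[8,-30,-10],"yaw":0},{"hand":95,"travel":[8,-30,-10],"yaw":0},{"hand":95,"travel":[8,-30,-10],"yaw":0},{"hand":95,"travel":[8,-30,-10],"yaw":0},{"hand":60,"travel":[8,-30,-10],"yaw":0},{"hand":60,"travel":[8,-30,-10],"yaw":0},{"hand":60,"travel":[8,-30,-10],"yaw":0},{"hand":60,"travel":[8,-30,-10],"yaw":0},{"hand":60,"travel":[8,-30,-9],"yaw":0},{"hand":60,"travel":[8,-30,-9],"yaw":0}])

```text
time: 1.1
ee_pos: [0.5189, 0.343, 0.3081]
eef_rot: [-0.4, 0.583, 0.4, 0.583]
force: [-0.2, 0.2, -0.6]
width: 0.652
```

Request:
carry_out(steps=[{"hand":60,"travel":[15,-1.5,1.6],"yaw":0},{"hand":60,"travel":[15,0,0],"yaw":0},{"hand":60,"travel":[15,0,0],"yaw":0},{"hand":60,"travel":[15,0,0],"yaw":0},{"hand":60,"travel":[15,0,0],"yaw":0},{"hand":60,"travel":[12,0,0],"yaw":0},{"hand":40,"travel":[0,0,0],"yaw":0},{"hand":30,"travel":[0,0,0],"yaw":0},{"hand":24,"travel":[0,0,0],"yaw":0},{"hand":18,"travel":[0,0,0],"yaw":0},{"hand":13,"travel":[0,0,0],"yaw":0},{"hand":10,"travel":[0,0,0],"yaw":0}])

```text
time: 2.1
ee_pos: [0.5199, 0.3452, 0.2224]
eef_rot: [-0.4, 0.582, 0.4, 0.583]
force: [0.2, -0.2, 0.4]
width: 0.268
```

Request:
carry_out(steps=[{"hand":10,"travel":[0,0,0],"yaw":0},{"hand":10,"travel":[0,0,0],"yaw":0}])

```text
time: 2.27
ee_pos: [0.5198, 0.3452, 0.222]
eef_rot: [-0.4, 0.583, 0.4, 0.583]
force: [0.9, 0.6, 0.5]
width: 0.137
```

Request:
carry_out(steps=[{"hand":9,"travel":[0,0,0],"yaw":0},{"hand":40,"travel":[0,0,0],"yaw":0},{"hand":40,"travel":[0,0,0],"yaw":0},{"hand":40,"travel":[0,0,0],"yaw":0.1204},{"hand":40,"travel":[0,0,0],"yaw":0.1204},{"hand":40,"travel":[0,0,0],"yaw":0.1204},{"hand":40,"travel":[0,0,0],"yaw":0.1204},{"hand":40,"travel":[0,0,0],"yaw":0.1204},{"hand":40,"travel":[0,0,0],"yaw":0.1204},{"hand":40,"travel":[0,0,0],"yaw":0.1204},{"hand":40,"travel":[0,0,0],"yaw":0.1204},{"hand":40,"travel":[0,0,0],"yaw":0.1204}])

```text
time: 3.27
ee_pos: [0.5198, 0.3451, 0.2217]
eef_rot: [-0.04, 0.706, 0.04, 0.706]
force: [0.1, -0.2, 0.4]
width: 0.422
```

Request:
carry_out(steps=[{"hand":40,"travel":[0,0,0],"yaw":0.1204},{"hand":40,"travel":[0,0,0],"yaw":0},{"hand":20,"travel":[0,0,0],"yaw":0},{"hand":14,"travel":[0,0,0],"yaw":0},{"hand":9,"travel":[0,0,0],"yaw":0},{"hand":5,"travel":[0,0,0],"yaw":0},{"hand":5,"travel":[0,0,0],"yaw":0},{"hand":5,"travel":[0,0,0],"yaw":0},{"hand":5,"travel":[0,0,0],"yaw":0}])

```text
time: 4.02
ee_pos: [0.5198, 0.3451, 0.2217]
eef_rot: [-0.0, 0.707, 0.0, 0.707]
force: [-0.2, -0.2, -0.8]
width: 0.114
```

Run:
```python
from h import *
from scipy.spatial.transform import Rotation as Ro
o=arm.observe();print(o['time'],o['ee_pos'],o['width']*95.1,o['force']);print(Ro.from_quat(o['eef_rot']).as_matrix().round(3))
snap('top','t1.png',(150,230,240,300),8)
p=proj('top',[[*o['ee_pos'][:2],.003],[*o['ee_pos'][:2],.013],[*o['ee_pos'][:2],.063]]);print(p,((p-[150,230]+.5)*8-.5).round(0))
```

```text
4.0167 [0.51982038 0.34512652 0.22167425] 10.838127288633752 [-0.17324313 -0.17658875 -0.81465917]
[[-0. -0.  1.]
 [-0.  1.  0.]
 [-1. -0. -0.]]
[[193.73247782 274.78771642]
 [192.50037057 274.67601339]
 [185.95880783 274.08295435]] [[353. 362.]
 [344. 361.]
 [291. 356.]]
```

View pics/t1.png

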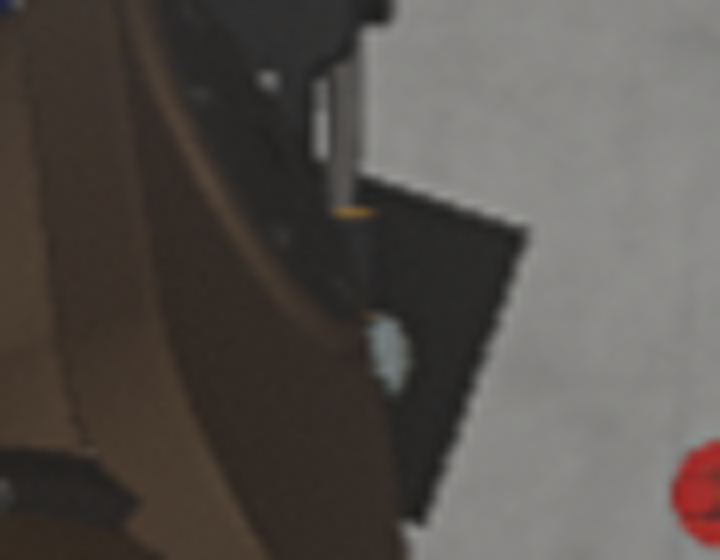

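Request:
carry_out(steps=[{"hand":5,"travel":[0,0,0],"yaw":0},{"hand":5,"travel":[0,0,0],"yaw":0},{"hand":5,"travel":[0,0,0],"yaw":0}])

```text
time: 4.32
ee_pos: [0.5198, 0.3451, 0.2217]
eef_rot: [-0.0, 0.707, 0.0, 0.707]
force: [0.5, -0.3, -1.7]
width: 0.112
```

Run:
```python
from h import *
snap('scene','s1.png',(100,150,260,290),5)
p=proj('scene',[[.5198,.3451,.003],[.5198,.3451,.063]]);print(((p-[100,150]+.5)*5-.5).round(0))
```

```text
[[380. 464.]
 [365. 327.]]
```

View pics/s1.png

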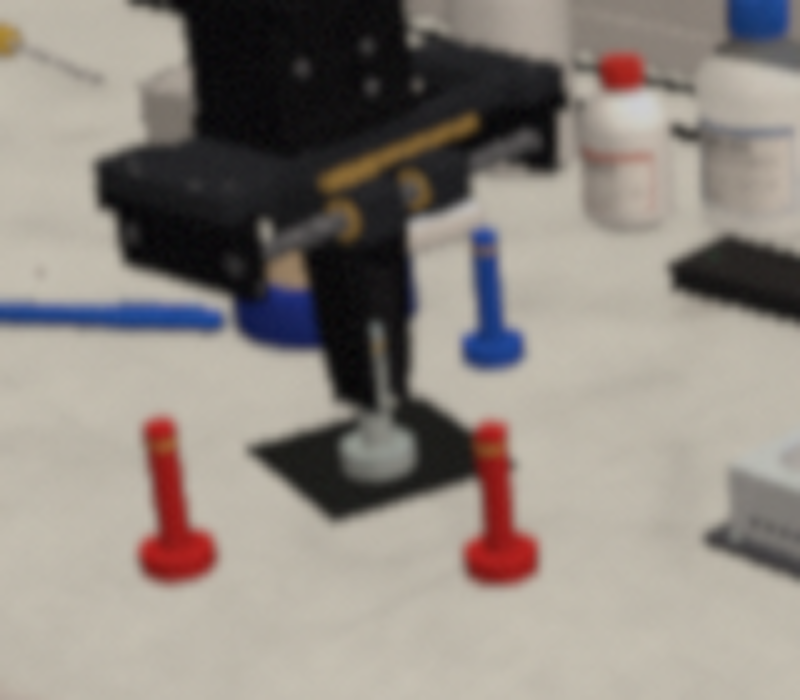

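The stem is between the pads, with the disc centre at (379,463) against (380,464) predicted from the TCP, so the scene camera agrees with the arm. I'll use the scene camera to cross-check the bores.

Run:
```python
import cv2
im=cv2.imread('pics/raw_s0.png')
cv2.imwrite('pics/g2.png',cv2.resize(im[225:295,238:358],None,fx=6.5,fy=6.5,interpolation=cv2.INTER_CUBIC))
```

```text
(no output)
```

View pics/g2.png

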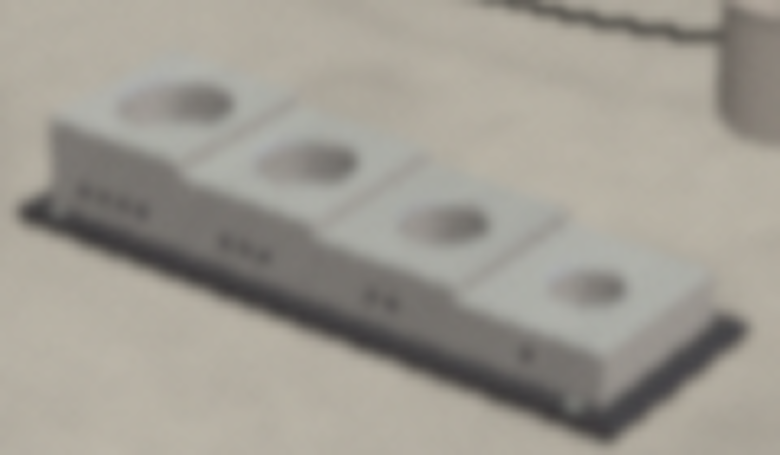

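Request:
carry_out(steps=[{"hand":5,"travel":[-5,0,0],"yaw":0},{"hand":5,"travel":[-15,0,0],"yaw":0},{"hand":5,"travel":[-20,0,0],"yaw":0},{"hand":5,"travel":[-20,0,0],"yaw":0},{"hand":5,"travel":[0,-25,3],"yaw":0},{"hand":5,"travel":[0,-30,4],"yaw":0},{"hand":5,"travel":[0,-30,4],"yaw":0},{"hand":5,"travel":[0,-30,4],"yaw":0},{"hand":5,"travel":[0,-30,4],"yaw":0},{"hand":5,"travel":[0,-30,4],"yaw":0},{"hand":5,"travel":[0,-30,4],"yaw":0},{"hand":5,"travel":[0,-30,4],"yaw":0}])

```text
time: 5.37
ee_pos: [0.5508, 0.1087, 0.2822]
eef_rot: [-0.0, 0.707, 0.0, 0.707]
force: [-0.6, -0.6, -1.2]
width: 0.109
```

Run:
```python
from h import *
o=arm.observe();print(o['ee_pos'],o['force'],proj('scene',[.5198,.3451,.003]))
P=[(589,290),(445,225),(307,163),(176,104)]
for (x,y),z in zip(P,[.022,.026,.030,.034]): print(ray('scene',(x+.5)/6.5-.5+238,(y+.5)/6.5-.5+225,z).round(4))
```

```text
[0.55083263 0.10871871 0.28223977] [-0.58101046 -0.61767416 -1.15176893] [[175.60018321 242.37643823]]
[0.5615 0.0187 0.022 ]
[0.5654 0.067  0.026 ]
[0.5692 0.1156 0.03  ]
[0.573 0.164 0.034]
```

Request:
carry_out(steps=[{"hand":5,"travel":[0,-22,3],"yaw":0},{"hand":5,"travel":[0,-22,3],"yaw":0},{"hand":5,"travel":[0,-22,3],"yaw":0},{"hand":5,"travel":[0,-22,2.7],"yaw":0},{"hand":5,"travel":[10,0,0],"yaw":0},{"hand":5,"travel":[15,0,0],"yaw":0},{"hand":5,"travel":[9,0,0],"yaw":0},{"hand":5,"travel":[3,0,0],"yaw":0},{"hand":5,"travel":[0,0,0],"yaw":0},{"hand":5,"travel":[0,0,0],"yaw":0}])

```text
time: 6.2
ee_pos: [0.5626, 0.0226, 0.2449]
eef_rot: [-0.0, 0.707, 0.0, 0.707]
force: [0.4, -0.2, -1.0]
width: 0.113
```

Request:
carry_out(steps=[{"hand":5,"travel":[1,-2.3,0],"yaw":0},{"hand":5,"travel":[1,0,0],"yaw":0},{"hand":5,"travel":[1,0,0],"yaw":0},{"hand":5,"travel":[0.5,0,0],"yaw":0},{"hand":5,"travel":[0,0,0],"yaw":0}])

```text
time: 6.62
ee_pos: [0.5625, 0.0199, 0.2412]
eef_rot: [0.0, 0.707, 0.0, 0.707]
force: [-0.5, 0.2, -0.2]
width: 0.11
```

Request:
carry_out(steps=[{"hand":5,"travel":[0.4,0,0],"yaw":0},{"hand":5,"travel":[0.3,0,0],"yaw":0},{"hand":5,"travel":[0,0,0],"yaw":0}])

```text
time: 6.87
ee_pos: [0.5626, 0.0199, 0.2407]
eef_rot: [0.0, 0.707, 0.0, 0.707]
force: [-0.6, 0.3, 0.5]
width: 0.113
```

Request:
carry_out(steps=[{"hand":5,"travel":[0.4,0,0],"yaw":0},{"hand":5,"travel":[0.3,0,0],"yaw":0},{"hand":5,"travel":[0,0,0],"yaw":0}])

```text
time: 7.12
ee_pos: [0.5626, 0.0199, 0.2406]
eef_rot: [0.0, 0.707, 0.0, 0.707]
force: [-1.7, -0.0, 8.1]
width: 0.115
```

Request:
carry_out(steps=[{"hand":5,"travel":[-10,0,0],"yaw":0},{"hand":5,"travel":[0,16,1.1],"yaw":0},{"hand":5,"travel":[0,16,1.1],"yaw":0},{"hand":5,"travel":[0,16,1.1],"yaw":0},{"hand":5,"travel":[3,0,0],"yaw":0},{"hand":5,"travel":[1.5,0,0],"yaw":0},{"hand":5,"travel":[0,0,0],"yaw":0},{"hand":5,"travel":[0.5,0,0],"yaw":0},{"hand":5,"travel":[0,0,0],"yaw":0}])

```text
time: 7.87
ee_pos: [0.5658, 0.0672, 0.2448]
eef_rot: [0.0, 0.707, -0.0, 0.707]
force: [0.8, -0.5, -0.8]
width: 0.114
```

Request:
carry_out(steps=[{"hand":5,"travel":[0,0.8,0],"yaw":0},{"hand":5,"travel":[0.4,0,0],"yaw":0},{"hand":5,"travel":[0.4,0,0],"yaw":0},{"hand":5,"travel":[0,0,0],"yaw":0}])

```text
time: 8.2
ee_pos: [0.5659, 0.0685, 0.2446]
eef_rot: [0.0, 0.707, -0.0, 0.707]
force: [-1.3, -1.2, 6.1]
width: 0.114
```

Request:
carry_out(steps=[{"hand":5,"travel":[0,1.2,0],"yaw":0},{"hand":5,"travel":[0,0,1.2],"yaw":0},{"hand":5,"travel":[0,-1.2,0],"yaw":0},{"hand":5,"travel":[0,-1.2,0],"yaw":0},{"hand":5,"travel":[0,0,-1.2],"yaw":0},{"hand":5,"travel":[0,0,-1.2],"yaw":0},{"hand":5,"travel":[0,1.2,0],"yaw":0},{"hand":5,"travel":[0,1.2,0],"yaw":0},{"hand":5,"travel":[0,-1.2,1.2],"yaw":0},{"hand":5,"travel":[0,0,0],"yaw":0}])

```text
time: 9.03
ee_pos: [0.5657, 0.0687, 0.2445]
eef_rot: [0.0, 0.707, 0.0, 0.707]
force: [-2.1, 1.2, 9.4]
width: 0.112
```

Request:
carry_out(steps=[{"hand":5,"travel":[-10,0,0],"yaw":0},{"hand":5,"travel":[0,16,1.1],"yaw":0},{"hand":5,"travel":[0,16,1.1],"yaw":0},{"hand":5,"travel":[0,16,1.1],"yaw":0},{"hand":5,"travel":[3,0,0],"yaw":0},{"hand":5,"travel":[1.5,0,0],"yaw":0},{"hand":5,"travel":[0,0,0],"yaw":0},{"hand":5,"travel":[0.6,0,0],"yaw":0},{"hand":5,"travel":[0.4,0,0],"yaw":0},{"hand":5,"travel":[0,0,0],"yaw":0}])

```text
time: 9.87
ee_pos: [0.5691, 0.1161, 0.2485]
eef_rot: [0.0, 0.707, -0.0, 0.707]
force: [-0.9, -0.6, -0.1]
width: 0.114
```

Request:
carry_out(steps=[{"hand":5,"travel":[0.4,0,0],"yaw":0},{"hand":5,"travel":[0.4,0,0],"yaw":0},{"hand":5,"travel":[0,0,0],"yaw":0}])

```text
time: 10.12
ee_pos: [0.5692, 0.1165, 0.2477]
eef_rot: [0.0, 0.707, -0.0, 0.707]
force: [0.6, -0.1, -0.8]
width: 0.116
```

Underside is 1 mm below the face with no force, so it is entering bore 3. I'll continue gently.

Request:
carry_out(steps=[{"hand":5,"travel":[0.7,0,0],"yaw":0},{"hand":5,"travel":[0.7,0,0],"yaw":0},{"hand":5,"travel":[0,0,0],"yaw":0}])

```text
time: 10.37
ee_pos: [0.5691, 0.1167, 0.2462]
eef_rot: [0.0, 0.707, 0.0, 0.707]
force: [0.1, 0.4, -1.1]
width: 0.11
```

Request:
carry_out(steps=[{"hand":5,"travel":[1,0,0],"yaw":0},{"hand":5,"travel":[1,0,0],"yaw":0},{"hand":5,"travel":[1,0,0],"yaw":0},{"hand":5,"travel":[0,0,0],"yaw":0}])

```text
time: 10.7
ee_pos: [0.5692, 0.1167, 0.2431]
eef_rot: [0.0, 0.707, 0.0, 0.707]
force: [0.3, 0.6, -2.1]
width: 0.111
```

Request:
carry_out(steps=[{"hand":5,"travel":[1.5,0,0],"yaw":0},{"hand":5,"travel":[1.5,0,0],"yaw":0},{"hand":5,"travel":[1.5,0,0],"yaw":0},{"hand":5,"travel":[1.5,0,0],"yaw":0},{"hand":5,"travel":[1,0,0],"yaw":0},{"hand":5,"travel":[0,0,0],"yaw":0}])

```text
time: 11.2
ee_pos: [0.5692, 0.1167, 0.2361]
eef_rot: [0.0, 0.707, 0.0, 0.707]
force: [0.3, 0.3, -0.6]
width: 0.115
```

Request:
carry_out(steps=[{"hand":5,"travel":[0.5,0,0],"yaw":0},{"hand":5,"travel":[0.5,0,0],"yaw":0},{"hand":5,"travel":[0.3,0,0],"yaw":0},{"hand":5,"travel":[0,0,0],"yaw":0}])

```text
time: 11.53
ee_pos: [0.5691, 0.1166, 0.235]
eef_rot: [0.0, 0.707, 0.0, 0.707]
force: [-0.3, -0.1, -1.6]
width: 0.112
```

Request:
carry_out(steps=[{"hand":5,"travel":[0.4,0,0],"yaw":0},{"hand":5,"travel":[0.3,0,0],"yaw":0},{"hand":5,"travel":[0,0,0],"yaw":0}])

```text
time: 11.78
ee_pos: [0.5692, 0.1167, 0.2347]
eef_rot: [0.0, 0.707, 0.0, 0.707]
force: [0.0, 0.6, 4.1]
width: 0.115
```

It is on the floor: 4 N at 0.2347, exactly the height expected. Releasing and rising.

Request:
carry_out(steps=[{"hand":20,"travel":[0,0,0],"yaw":0},{"hand":45,"travel":[0,0,0],"yaw":0},{"hand":45,"travel":[0,0,0],"yaw":0},{"hand":45,"travel":[-8,0,0],"yaw":0},{"hand":45,"travel":[-20,0,0],"yaw":0},{"hand":45,"travel":[-25,0,0],"yaw":0},{"hand":45,"travel":[-25,0,0],"yaw":0},{"hand":45,"travel":[-25,0,0],"yaw":0},{"hand":45,"travel":[-25,0,0],"yaw":0},{"hand":45,"travel":[-22,0,0],"yaw":0},{"hand":45,"travel":[0,0,0],"yaw":0},{"hand":45,"travel":[0,0,0],"yaw":0}])

```text
time: 12.78
ee_pos: [0.5689, 0.1166, 0.3857]
eef_rot: [0.0, 0.706, 0.0, 0.708]
force: [-0.6, 0.3, -0.9]
width: 0.47
```

Run:
```python
from h import *
o=arm.observe();print(o['ee_pos'],o['force'],o['width'])
snap('scene','s2.png',(220,180,500,340),2.8)
print(((proj('scene',[[.5692,.1167,.076],[.5692,.1167,.026]])-[220,180])*2.8).round())
```

```text
[0.56887589 0.11660861 0.38565624] [-0.55726603  0.30315257 -0.88286131] 0.46998441041612554
[[180. 132.]
 [180. 200.]]
```

View pics/s2.png

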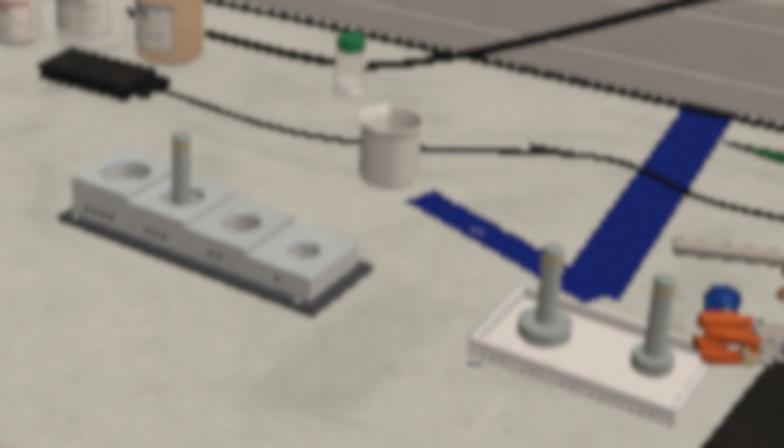

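The picture shows the piston upright and seated in the three-dot bore, stem top at (181,135) against (180,132) predicted. The tray pistons at (545,325) and (652,358) and the beaker at (390,145) are undisturbed, and the gripper is well above the view.

```bash
python3 -c "
from station import arm
print(arm.hand_in())"
```

```text
the job is handed in; nothing more can be done
None
```

The mat piston is seated in step 3 (the 29 mm bore), so it is the 28 mm one. The job is handed in at about 13 s of robot time.

- **Step 1 (21 mm):** it rested on the face at the expected height, with an 8 N push.
- **Step 2 (25 mm):** it rested on the face under 6–9 N. I slid it about ±1.2 mm in x and y there, and it did not enter.
- **Step 3 (29 mm):** it went in without resistance and met the floor 14 mm down at 4 N, exactly at the calculated height.

I then let go and raised the gripper 150 mm.

**Last checks:** The final picture shows the piston upright in the three-dot bore, and both tray pistons and the beaker standing as before. The highest force I read was about 9 N.

**Disagreements:**
- The two cameras put the bores 1–3 mm apart. I used a mean of the two, and it was accurate enough for the piston to enter at the first try.
- The finger opening read about 11 mm on the 12 mm stem, but the grip held throughout.

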